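# Factory-reset a repeater on the test bench

### The arm

A 6-joint arm with a two-finger parallel gripper is mounted at the origin on the work surface. World frame = base frame: x ahead of the robot, y to its left, z up, the work surface at z = 0. Lengths are in m, angles in rad, forces in N, time in s.
With the tool pointing down it reaches from about 0.375 to 0.925 m from the base axis. Payload 5.7 kg.
Tool frame: the origin (TCP) lies on the mounting face of the last link; the fingertips stand 173 mm ahead of it and the grasp point (between the pads) lies 155 mm ahead of it; z points along the fingers, y is the line along which they close (so a half turn about z gives the same grasp; the last joint's range is limited). The gripper opens to 85 mm and grips with 20 to 120 N. Pads are 22 mm wide; open, the fingers measure 114 mm over their backs; the gripper's body (76 mm by 85 mm) begins 54 mm behind the grasp point. The pads swing forward as they close: fully open they stand 13 mm farther back than shut.
Start: joints at [-1.35, 0.359, 1.51, -0, 1.272, -0.115], TCP at [0.198, -0.566, 0.405] pointing down, gripper open.
Joint ranges: [-2.97, 2.97], [-1.01, 2.36], [0.21, 2.38], [-0.96, 4.11], [0.2, 2.71], [-2.98, 2.98]. Speed limits (rad/s): [2.39, 2.39, 3.14, 3.14, 3.14, 3.14].

### API

Orientations are given as a unit quaternion [w, x, y, z].
In Python, from station import arm, eyes, outline_of gives the robot as it stands.
- The arm moves only by the tool carry_out, never from a script. Its argument "commands" is a list that holds one entry, the list of rows, each a list of 7 numbers: the shift along the tool's x, y, z in mm, then the turn, a rotation vector about the tool's x, y, z in degrees, then the opening, from 0 (shut) to 1 (fully open). In form: [[[tx, ty, tz, rx, ry, rz, jaw], ...]]. A call has 1 to 20 rows; each row is the pose to reach, as a shift and turn from the pose commanded when the call began, along the tool's axes at that moment; what a row does not reach only later rows make up. A row lasts 1/12 s, in which the tool goes at most 41.7 mm and 7.16 degrees, less where a joint would pass 70% of its speed; a pose out of reach is approached as far as the arm can. A call with a gripper value outside its range is refused whole. The fingers move at their own pace and stop on an object; "newtons" is the grip in N (left out, the last holds). Time passes only in rows, so rows that repeat a pose let the fingers close. It gives the time, the measured TCP pose, the force, the opening and the grip force at its end, in the units of the state.
- arm.get_state(): the state, without advancing time (a new reading comes with each control period).
- eyes.capture(name): name is "scene" or "top" or "wrist"; returns (picture, depth): 480x640x3 uint8, red, green, blue; 480x640 float32, m along the optical axis (not along the pixel's ray), 0 where there is no reading.
- eyes.camera_info(name): a dict with "fovy" (degrees; the focal length in pixels is half the picture's height over the tangent of half this angle, whatever the lens; pixels are square), "cx", "cy" (the principal point, pixels), "k1" (the pictures are not rectified: a ray, as slopes to the right and down, at radius r is drawn at 1 + k1 r^2 times it, then the intrinsics apply), "cam_to_world" (4x4, takes a point from camera to world coordinates); the wrist camera has in their place "T_tool_cam" (4x4, takes a point from camera to tool coordinates, whose origin is the TCP and whose axes are the flange's). Camera axes: x right, y down, z forward; pixel columns grow to the right and rows downward; lengths in m; the calibration is good to about 2 mm. A picture is of the moment at which its call begins: read the wrist's pose just before it. camera_info takes no time and is no camera call.
- arm.finish_job(): hands the job in; it is judged then, once.
Trained networks look in the newest picture that a camera, given by its name, has taken for a name from the list of things; names that differ only in an ending like _2 or _b are one class to them, and where a whole thing is asked for, a point or a joint stands for the part that bears it (a point fixed in the world has none). Each returns a list of dicts, best first, with "score" (0 to 1); they miss things now and then, are a little off and sometimes report something else, mostly with a low value. They report only what shows in the picture. A call takes as long as a camera call.
- outline_of(camera, target): "pixels" (480x640 bool, what is visible of it) and "bbox" ([left, top, right, bottom] in pixels, round what is visible of it).
The state is a dict: "t": time; "qpos": joint angles; "qd": joint speeds; "joint_efforts": joint torques, N m; "eef_pos": TCP position; "eef_rot": TCP orientation; "force": force on the tool from outside, world axes, zero at the start; "ft_torque": the same for the moment, N m; "finger_gap": opening from 0.0 (shut) to 1.0 (fully open); "grasp_force": force on a finger pad.
Only numpy, scipy, OpenCV 4.12 (cv2) and the standard library are available. Lean on these libraries where they do the work, as an engineer would, in place of code of your own. Each camera call takes 0.05 s, during which the arm holds its last target. There are 200 camera calls.

### The job

A donated Wi-Fi repeater, plugged face up into the bench power unit, is to be wiped to factory settings: first make the outlets live by twisting the black start switch clockwise to its stop and letting it spring back. Then take the blue stylus from the tool stand, reach its tip through the round reset hole in the repeater's face and press the recessed button fully down without forcing it. Finish still gripping the stylus and holding the button down; do not push the red emergency stop and leave the screwdriver, label roll and remote control where they are.

Things in the scene. Friction and masses are not known exactly. Their poses are not given: they have to be found in the camera images.
- bench_unit: flat grey desk box with orange waist band, 260 (x) x 360 (y) x 70 mm high, fixed, small yaw. Origin: centre of underside; x to its far side, y to its left. On top: black start switch at (-60, 115) mm, red emergency stop at (65, 115), two blue outlets centred at (20, -20) and (20, -115), one holding the repeater, the other a fixed black USB charger 72 x 56 x 40 mm high
- switch_grip (a point): grip point of the start switch, on its vertical turning axis, 94 mm above the table: middle of a black bar handle 46 mm long (along the unit's x at rest), 13 mm wide, from 81 to 107 mm above the table; below it a round skirt 48 mm across and the unit's top at 70 mm
- start_switch (a joint): turn of the start switch: 0 at rest, grows clockwise seen from above to its hard stop at 1.05 rad. A spring turns it back to 0 when let go; turning takes 0.035 N m at rest and 0.14 N m at the stop
- emergency_stop (a joint): travel of the red mushroom button (40 mm across, on a yellow disc): 0 up, 6 mm fully down. Leave it up
- stop_top (a point): top centre of the red emergency stop, 110 mm above the table
- repeater: white Wi-Fi repeater, 112 (x) x 66 (y) x 42 mm thick, a grey aerial 9 mm thick along each long side, fixed on its back in one of the two outlets, axes as the unit's. Origin: centre of its back, 70 mm above the table; its face looks up, 112 mm above the table
- reset_hole (a point): centre of the reset hole in the plane of the face, 112 mm above the table, 34 mm from the repeater's centre towards its -x end: a grey cone 16 mm wide at the face narrows within 3 mm of depth to a straight hole of 11 mm. The red button lies in it, its top 9 mm below the face at rest, 13 mm when fully down
- reset_button (a joint): travel of the recessed reset button: 0 at rest, 4 mm (0.004) fully down. Spring: 1 N to start, 4 N at the bottom stop
- tool_stand: fixed wooden block, 130 (x) x 58 (y) x 70 mm high, two vertical holes at x = -32 and +32 mm on its centre line, one with the blue stylus, the other with the red screwdriver of the same shape, either way round. Origin: centre of its underside
- stylus: insulated stylus, 20 to 42 g, 127 mm long, loose, tip down in the stand: round blue handle 14 mm thick from 42 to 127 mm above the tip, below it a white shaft 4.5 mm thick with rounded end. Origin: the tip; z up along the tool. In the stand the tip is 3 mm above the table and the handle sticks out from 70 to 130 mm; it comes free after rising 67 mm
- stylus_tip (a point): the tip of the stylus (same point as its origin)
- screwdriver: precision screwdriver, 127 mm long, red handle 14 mm thick and steel shaft, standing tip down in the other hole. Origin: its tip. Stays in the stand
- label_roll: white roll of labels standing on end, 60 mm across, 52 mm high. Origin: centre of its underside
- remote: black remote control lying flat, 175 x 46 x 20 mm. Origin: centre of its underside

How it is judged:
On the way, in this order (a step that is already met when the one before it is completed fails the run):
1. the start switch is turned clockwise to its stop (past 0.97 of 1.05 rad) (value of joint start_switch above 0.97 rad), for 0.1 s.
2. the start switch is let go and has sprung back (below 0.08 rad, the fingers off the unit) (value of joint start_switch below 0.08 rad and contact force between the fingers and bench_unit below 0.1 N), for 0.2 s.
3. the stylus is drawn out of the stand in the gripper (tip above 75 mm) (height (world z) of stylus_tip above 0.075 m and contact force between the fingers and stylus above 2 N), for 0.2 s.
At the end, for the whole second after the job is handed in: stylus gripped (over 2 N) and still, its tip within 6 mm of the hole axis and over 10 mm deep, bearing on the button with over 1.5 N and holding it over 3 of 4 mm down; switch back below 0.08 rad, emergency stop up, screwdriver, label roll and remote within 30 mm of their starts (value of joint reset_button above 0.003 m and contact force between stylus and repeater above 1.5 N and contact force between the fingers and stylus above 2 N and horizontal distance between stylus_tip and reset_hole below 0.006 m and z of stylus_tip in the frame of reset_hole below -0.01 m and linear speed of stylus below 0.02 m/s and value of joint start_switch below 0.08 rad and value of joint emergency_stop below 0.003 m and distance of each of screwdriver, label_roll, remote from where it was at the start of the episode below 0.03 m); the arm keeps its last pose, push and grip.
It fails at once if the red emergency stop is pushed (over 3 mm) (value of joint emergency_stop above 0.003 m).
It fails at once if the stylus is forced against the repeater (over 40 N) (contact force between stylus and repeater above 40 N).
It fails at once if the screwdriver, label roll or remote is moved by more than 30 mm (distance of any of screwdriver, label_roll, remote from where it was at the start of the episode above 0.03 m).
It also fails if it takes over 51 s, if anything falls off the work surface, if the arm or the gripper's body presses on something with over 40 N, if the wrist force passes 120 N, or if a joint passes its speed limit or range.

## Working session

There is one attempt and no reset: what is moved stays moved. The work goes in short steps, Python scripts to look and compute and a tool call to move; the robot and the scene stay as the last step left them, time stands still between calls to the robot, and variables do not carry over. Pictures are saved under pics/ and viewed, at most 10 in all, crops included, and the job is handed in when it is done.

Besides the shell and the picture viewer there is one more tool, called by a JSON object that holds its "method" and its "body", one argument or row to a line. carry_out: Moves the arm, as the interface text tells. Its arguments: {"type":"object","properties":{"commands":{"type":"array","items":{"type":"array","items":{"type":"array","items":{"type":"number"}}}},"newtons":{"type":"number"}},"required":["commands"]}

```bash
mkdir -p pics; cat > h.py <<'E'
import numpy as np, cv2
from station import arm, eyes, outline_of
from scipy.spatial.transform import Rotation as R
def tool():
    s=arm.get_state(); q=s["eef_rot"]; T=np.eye(4)
    T[:3,:3]=R.from_quat([q[1],q[2],q[3],q[0]]).as_matrix(); T[:3,3]=s["eef_pos"]; return T
def cap(name,save=None):
    T=tool(); p,d=eyes.capture(name); i=eyes.camera_info(name)
    M=i["cam_to_world"] if "cam_to_world" in i else T@np.array(i["T_tool_cam"])
    if save: cv2.imwrite(save,p[:,:,::-1])
    return p,d,i,np.array(M)
def slopes(i,uv):
    f=240/np.tan(np.radians(i["fovy"])/2)
    K=np.array([[f,0,i["cx"]],[0,f,i["cy"]],[0,0,1]])
    return cv2.undistortPoints(np.array(uv,float).reshape(-1,1,2),K,np.array([i["k1"],0,0,0,0.])).reshape(-1,2)
def cloud(d,i,M,mask):
    v,u=np.nonzero(mask&(d>0)); s=slopes(i,np.c_[u,v]); z=d[v,u][:,None]
    return np.c_[s*z,z]@M[:3,:3].T+M[:3,3]
def onplane(i,M,uv,h):
    s=slopes(i,uv); r=np.c_[s,np.ones(len(s))]@M[:3,:3].T
    return M[:3,3]+r*((h-M[2,3])/r[:,2])[:,None]
E
python3 - <<'E'
from h import *
s=arm.get_state(); print(s["eef_pos"],s["eef_rot"],s["t"])
names=["switch_grip","stop_top","repeater","tool_stand","stylus","screwdriver","label_roll","remote","bench_unit"]
for c in ["scene","top"]:
    p,d,i,M=cap(c,f"pics/{c}.png"); print(c,i["fovy"],M[:3,3].round(3))
    for n in names:
        for o in outline_of(c,n)[:2]:
            P=cloud(d,i,M,o["pixels"])
            if len(P)==0: continue
            hi=np.percentile(P[:,2],95); Q=P[P[:,2]>hi-.006]
            print(n,round(o["score"],2),o["bbox"],"n",len(P),"med",np.median(P,0).round(3),"top",hi.round(3),((Q.min(0)+Q.max(0))/2).round(3),np.median(Q,0).round(3))
E
```

```text
[ 0.19762    -0.5661537   0.40386744] [-9.05143251e-04  9.85936716e-01  1.67116634e-01 -6.18053014e-05] 0.0
scene 46.84138353235019 [1.205 0.606 1.007]
switch_grip 0.79 [333.7, 231.6, 358.0, 257.4] n 333 med [ 0.54  -0.008  0.088] top 0.109 [ 0.537 -0.012  0.107] [ 0.538 -0.011  0.107]
stop_top 0.68 [298.4, 264.7, 314.7, 280.0] n 262 med [0.664 0.004 0.109] top 0.113 [0.661 0.    0.111] [0.662 0.002 0.11 ]
repeater 0.9 [252.3, 210.6, 303.0, 259.6] n 1641 med [ 0.642 -0.127  0.111] top 0.116 [ 0.629 -0.139  0.115] [ 0.633 -0.137  0.113]
tool_stand 0.92 [431.0, 315.5, 480.4, 386.8] n 1651 med [0.574 0.343 0.069] top 0.073 [0.539 0.334 0.071] [0.547 0.338 0.07 ]
stylus 0.47 [465.4, 313.2, 475.7, 333.2] n 127 med [0.511 0.326 0.106] top 0.131 [0.509 0.325 0.129] [0.509 0.324 0.129]
screwdriver 0.29 [220.6, 156.5, 274.9, 189.6] n 778 med [ 0.496 -0.452  0.019] top 0.024 [ 0.494 -0.458  0.022] [ 0.496 -0.457  0.021]
label_roll 0.76 [343.4, 353.5, 379.3, 392.4] n 948 med [0.733 0.235 0.05 ] top 0.054 [0.725 0.229 0.053] [0.726 0.229 0.052]
remote 0.67 [334.7, 232.8, 354.2, 255.6] n 319 med 
[... 1490 characters left out ...]
05 ] top 0.054 [0.723 0.228 0.052] [0.722 0.228 0.051]
label_roll 0.88 [175.4, 155.7, 207.3, 184.9] n 740 med [0.719 0.223 0.05 ] top 0.054 [0.723 0.228 0.052] [0.723 0.228 0.051]
label_roll 0.5 [282.1, 239.9, 308.4, 263.2] n 363 med [ 0.535 -0.013  0.082] top 0.108 [ 0.536 -0.013  0.106] [ 0.535 -0.013  0.106]
remote 0.84 [480.2, 231.4, 508.3, 312.2] n 1718 med [ 0.489 -0.457  0.018] top 0.022 [ 0.489 -0.459  0.021] [ 0.489 -0.46   0.019]
remote 0.63 [116.1, 229.5, 132.7, 241.6] n 124 med [0.566 0.338 0.12 ] top 0.132 [0.566 0.343 0.13 ] [0.566 0.343 0.129]
bench_unit 0.65 [257.1, 150.3, 431.7, 286.5] n 15904 med [ 0.587 -0.089  0.069] top 0.075 [ 0.607 -0.121  0.091] [ 0.574 -0.078  0.071]
```

View pics/top.png

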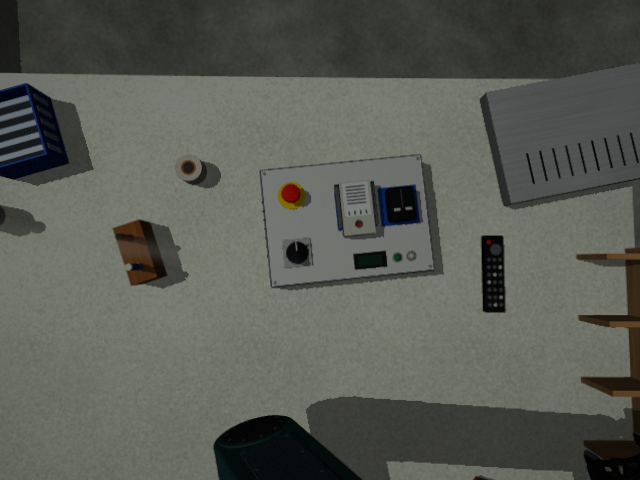

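{"method": "carry_out", "body": {
  "commands": [
    [[502,-411,64,0,0,13.2,0.45],[502,-411,64,0,0,13.2,0.45],[502,-411,64,0,0,13.2,0.45],[502,-411,64,0,0,13.2,0.45],[502,-411,64,0,0,13.2,0.45],[502,-411,64,0,0,13.2,0.45],[502,-411,64,0,0,13.2,0.45],[502,-411,64,0,0,13.2,0.45],[502,-411,64,0,0,13.2,0.45],[502,-411,64,0,0,13.2,0.45],[502,-411,64,0,0,13.2,0.45],[502,-411,64,0,0,13.2,0.45],[502,-411,64,0,0,13.2,0.45],[502,-411,64,0,0,13.2,0.45],[502,-411,64,0,0,13.2,0.45],[502,-411,64,0,0,13.2,0.45],[502,-411,64,0,0,13.2,0.45],[502,-411,64,0,0,13.2,0.45],[502,-411,64,0,0,13.2,0.45],[502,-411,64,0,0,13.2,0.45]]
  ],
  "newtons": 40
}}

```text
t: 2.67
eef_pos: [0.5357, -0.0139, 0.3408]
eef_rot: [0.0, 0.999, 0.052, -0.0]
force: [-0.2, 0.5, 0.2]
finger_gap: 0.453
grasp_force: 0.0
```

The picture shows the switch at (297,253), the E-stop at (291,194), the repeater with its hole at (359,224), and the stand with two handles at (133,268) and (123,237). I'll take one wrist look before gripping.

```bash
python3 - <<'E'
from h import *
p,d,i,M=cap("wrist","pics/w1.png")
for n in ["switch_grip","reset_hole","stop_top","repeater"]:
    for o in outline_of("wrist",n)[:2]:
        P=cloud(d,i,M,o["pixels"])
        if len(P)<5: continue
        hi=np.percentile(P[:,2],90);Q=P[P[:,2]>hi-.006]
        c,sz,a=cv2.minAreaRect((Q[:,:2]*1000).astype(np.float32)); print(n,round(o["score"],2),o["bbox"],len(P),"top",hi.round(3),np.round(c,1),np.round(sz,1),round(a,1))
E
```

```text
switch_grip 0.66 [277.5, 204.2, 353.6, 297.5] 5072 top 0.107 [537.2 -13.6] [45.9 12.9] 6.3
switch_grip 0.53 [270.8, 0.0, 353.4, 46.5] 3160 top 0.11 [651.1  -1. ] [19.8 38.5] 4.7
reset_hole 0.66 [480.9, 3.8, 640.0, 217.0] 32167 top 0.113 [ 625.7 -139.8] [101.8  67.8] 6.1
stop_top 0.63 [273.3, 0.0, 356.6, 48.2] 3154 top 0.11 [651.3  -1.3] [19.9 38.6] 5.4
stop_top 0.46 [482.5, 0.6, 640.0, 217.3] 32155 top 0.113 [ 625.7 -139.8] [101.8  67.8] 6.1
repeater 0.68 [483.2, 0.0, 638.8, 214.3] 32111 top 0.113 [ 625.7 -139.8] [101.8  67.8] 6.1
repeater 0.26 [276.6, 204.8, 351.9, 297.1] 5007 top 0.107 [537.2 -13.6] [45.9 12.9] 6.3
```

View pics/w1.png

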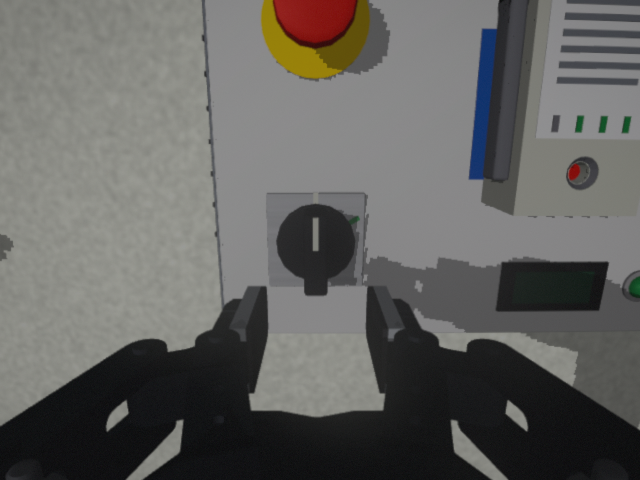

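The wrist view shows the switch at (316,240) between the open fingers, the E-stop at (315,20) and the reset hole at (582,172). Sizes and yaw match the description.

{"method": "carry_out", "body": {
  "commands": [
    [[1.5,0,40,0,0,0,0.45],[1.5,0,70,0,0,0,0.45],[1.5,0,83,0,0,0,0.45],[1.5,0,83,0,0,0,0.45],[1.5,0,83,0,0,0,0],[1.5,0,83,0,0,0,0],[1.5,0,83,0,0,0,0],[1.5,0,83,0,0,0,0],[1.5,0,83,0,0,0,0],[1.5,0,83,0,0,0,0],[1.5,0,83,0,0,0,0],[1.5,0,83,0,0,0,0]]
  ],
  "newtons": 30
}}

```text
t: 3.92
eef_pos: [0.5383, -0.0129, 0.2589]
eef_rot: [0.0, 0.999, 0.053, 0.001]
force: [-1.0, 0.2, 6.7]
finger_gap: 0.143
grasp_force: 35.4
```

```bash
python3 - <<'E'
from h import *
p=cv2.imread("pics/w1.png"); i=eyes.camera_info("wrist")
T=np.eye(4); T[:3,:3]=R.from_quat([.9986,.052,0,0]).as_matrix(); T[:3,3]=[.5357,-.0139,.3408]
print(onplane(i,T@np.array(i["T_tool_cam"]),[[582,172],[316,242]],.112))
s=arm.get_state(); print(s["ft_torque"],s["force"])
E
```

```text
[[ 0.59750463 -0.14268413  0.112     ]
 [ 0.54709712 -0.01301273  0.112     ]]
[ 0.02047585  0.14988358 -0.03807535] [-0.98434975  0.19456853  6.65120733]
```

{"method": "carry_out", "body": {
  "commands": [
    [[0,0,-1,0,0,7,0],[0,0,-1,0,0,14,0],[0,0,-1,0,0,21,0],[0,0,-1,0,0,28,0],[0,0,-1,0,0,35,0],[0,0,-1,0,0,42,0],[0,0,-1,0,0,49,0],[0,0,-1,0,0,55,0],[0,0,-1,0,0,59,0],[0,0,-1,0,0,61,0],[0,0,-1,0,0,61,0],[0,0,-1,0,0,61,0],[0,0,-1,0,0,61,0]]
  ]
}}

```text
t: 5.0
eef_pos: [0.5377, -0.0141, 0.259]
eef_rot: [0.001, 0.888, -0.46, 0.001]
force: [-0.3, -7.5, -0.5]
finger_gap: 0.14
grasp_force: 35.1
```

```bash
python3 - <<'E'
from h import *
s=arm.get_state(); print(s["ft_torque"],s["force"]); T=tool(); print(np.degrees(np.arctan2(T[1,0],T[0,0])))
p,d,i,M=cap("wrist","pics/w2.png")
o=outline_of("wrist","switch_grip")[0]
P=cloud(d,i,M,o["pixels"]);Q=P[(P[:,2]>.1)&(P[:,2]<.112)]
print(o["score"],o["bbox"],len(Q),cv2.minAreaRect((Q[:,:2]*1000).astype(np.float32)))
E
```

```text
[-1.27574448  0.18496457  0.44446371] [-0.33307898 -7.4811983  -0.51598106]
-54.824401889116515
0.89 [256.6, 247.8, 374.1, 396.5] 4472 ((537.2384643554688, -13.952047348022461), (12.9059476852417, 45.9757080078125), 35.660701751708984)
```

{"method": "carry_out", "body": {
  "commands": [
    [[0,0,0,0,0,-7,0],[0,0,0,0,0,-14,0],[0,0,0,0,0,-21,0],[0,0,0,0,0,-28,0],[0,0,0,0,0,-35,0],[0,0,0,0,0,-42,0],[0,0,0,0,0,-49,0],[0,0,0,0,0,-56,0],[0,0,0,0,0,-61,0],[0,0,0,0,0,-61,0.45],[0,0,0,0,0,-61,0.45],[0,0,0,0,0,-61,0.45],[0,0,0,0,0,-61,0.45],[0,0,-30,0,0,-61,0.45],[0,0,-70,0,0,-61,0.45],[0,0,-110,0,0,-61,0.45],[0,0,-110,0,0,-61,0.45],[0,0,-110,0,0,-61,0.45]]
  ]
}}

```text
t: 6.6
eef_pos: [0.5387, -0.013, 0.3716]
eef_rot: [0.001, 0.999, 0.052, 0.003]
force: [0.4, 0.2, -0.2]
finger_gap: 0.449
grasp_force: 0.0
```

```bash
python3 - <<'E'
from h import *
s=arm.get_state(); print(s["eef_pos"],s["ft_torque"],s["force"]); T=tool(); print(T.round(4))
p,d,i,M=cap("wrist","pics/w3.png")
o=outline_of("wrist","switch_grip")[0]
P=cloud(d,i,M,o["pixels"]);Q=P[(P[:,2]>.1)&(P[:,2]<.112)]
print(o["score"],o["bbox"],len(Q),cv2.minAreaRect((Q[:,:2]*1000).astype(np.float32)))
G=np.array([[.504,.321]])-T[:2,3]; print("to stylus tool xy mm",(T[:2,:2].T@G[0]*1000).round(1))
# reset hole: dark/red button circle crop
cv2.imwrite("pics/hole.png",cv2.resize(p[:260,420:640],None,fx=2.3,fy=2.3)[:,:,::-1])
E
```

```text
[ 0.53870853 -0.01300725  0.37156483] [ 0.07211614  0.08933601 -0.01145296] [ 0.35750467  0.19011912 -0.18925668]
[[ 9.945e-01  1.041e-01  6.100e-03  5.387e-01]
 [ 1.041e-01 -9.946e-01 -9.000e-04 -1.300e-02]
 [ 6.000e-03  1.500e-03 -1.000e+00  3.716e-01]
 [ 0.000e+00  0.000e+00  0.000e+00  1.000e+00]]
0.96 [280.8, 204.4, 349.3, 285.3] 1495 ((536.9994506835938, -13.63321304321289), (46.02745819091797, 12.931546211242676), 6.180063247680664)
to stylus tool xy mm [ 3.000e-01 -3.358e+02]
```

{"method": "carry_out", "body": {
  "commands": [
    [[0,-336,0,0,0,-13.5,0.5],[0,-336,0,0,0,-13.5,0.5],[0,-336,0,0,0,-13.5,0.5],[0,-336,0,0,0,-13.5,0.5],[0,-336,0,0,0,-13.5,0.5],[0,-336,0,0,0,-13.5,0.5],[0,-336,0,0,0,-13.5,0.5],[0,-336,0,0,0,-13.5,0.5],[0,-336,0,0,0,-13.5,0.5],[0,-336,0,0,0,-13.5,0.5],[0,-336,0,0,0,-13.5,0.5],[0,-336,0,0,0,-13.5,0.5]]
  ]
}}

```text
t: 7.7
eef_pos: [0.5022, 0.3199, 0.3675]
eef_rot: [0.001, 0.986, 0.169, -0.001]
force: [0.0, 0.3, -0.1]
finger_gap: 0.498
grasp_force: 0.0
```

```bash
python3 - <<'E'
from h import *
T=tool(); print(T.round(4))
p,d,i,M=cap("wrist","pics/w4.png")
for n in ["stylus","screwdriver"]:
  for o in outline_of("wrist",n)[:2]:
    P=cloud(d,i,M,o["pixels"]);Q=P[(P[:,2]>.122)&(P[:,2]<.136)]
    if len(Q)<5: continue
    v,u=np.nonzero(o["pixels"]); c=(Q.min(0)+Q.max(0))/2
    print(n,round(o["score"],2),o["bbox"],len(Q),c.round(4),np.ptp(Q,0).round(4),"rgb",p[v,u].mean(0).round(),"tool xy",((c-T[:3,3])@T[:3,:3]*1000).round(1))
E
```

```text
[[ 9.427e-01  3.335e-01 -2.300e-03  5.022e-01]
 [ 3.335e-01 -9.427e-01 -1.700e-03  3.199e-01]
 [-2.700e-03  9.000e-04 -1.000e+00  3.675e-01]
 [ 0.000e+00  0.000e+00  0.000e+00  1.000e+00]]
screwdriver 0.76 [302.4, 109.7, 325.8, 138.6] 621 [0.5676 0.3438 0.1299] [0.0138 0.0137 0.004 ] rgb [34. 31. 30.] tool xy [ 70.3  -0.9 237.4]
```

View pics/w4.png

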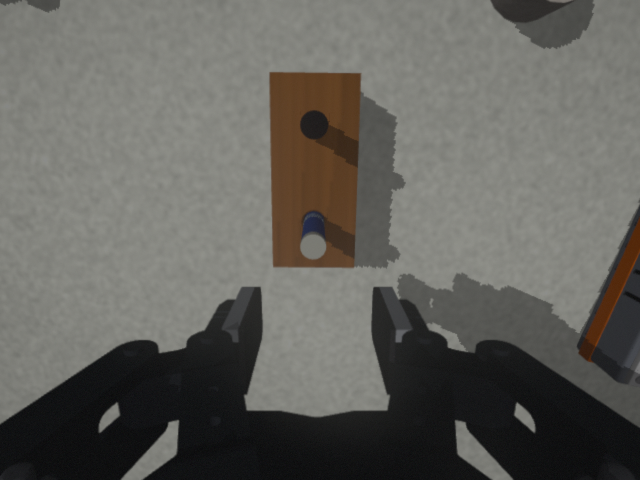

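The near tool at (313,246) has a blue handle with a white cap, so it is the stylus. The dark one at (314,125) is the screwdriver.

```bash
python3 - <<'E'
from h import *
T=tool(); p,d,i,M=cap("wrist")
m=np.zeros((480,640),bool); m[215:275,285:345]=1
P=cloud(d,i,M,m);Q=P[P[:,2]>.123]
c=(Q.min(0)+Q.max(0))/2; t=(Q-T[:3,3])@T[:3,:3]*1000
print(len(Q),c,np.ptp(Q,0),"tool",t.min(0).round(1),t.max(0).round(1),Q[:,2].max())
E
```

```text
576 [0.5071301  0.32292033 0.12744291] [0.01444798 0.01407522 0.00870933] tool [ -1.8  -8.4 236.7] [ 12.5   5.4 245.4] 0.1317975715042916
```

{"method": "carry_out", "body": {
  "commands": [
    [[5.5,-1.5,20,0,0,0,0.5],[5.5,-1.5,55,0,0,0,0.5],[5.5,-1.5,90,0,0,0,0.5],[5.5,-1.5,112,0,0,0,0.5],[5.5,-1.5,112,0,0,0,0.5],[5.5,-1.5,112,0,0,0,0],[5.5,-1.5,112,0,0,0,0],[5.5,-1.5,112,0,0,0,0],[5.5,-1.5,112,0,0,0,0],[5.5,-1.5,112,0,0,0,0],[5.5,-1.5,112,0,0,0,0],[5.5,-1.5,112,0,0,0,0],[5.5,-1.5,112,0,0,0,0],[5.5,-1.5,112,0,0,0,0]]
  ],
  "newtons": 60
}}

```text
t: 9.07
eef_pos: [0.5079, 0.3249, 0.2586]
eef_rot: [-0.0, 0.985, 0.17, 0.002]
force: [0.0, -1.2, 8.0]
finger_gap: 0.148
grasp_force: 58.6
```

```bash
python3 - <<'E'
from h import *
s=arm.get_state(); print(s["ft_torque"],s["force"],tool().round(4))
E
```

```text
[-0.18438468  0.02117027 -0.02915807] [ 0.04209562 -1.18975845  8.00458994] [[ 9.423e-01  3.347e-01  3.400e-03  5.079e-01]
 [ 3.347e-01 -9.423e-01  1.400e-03  3.249e-01]
 [ 3.600e-03 -2.000e-04 -1.000e+00  2.586e-01]
 [ 0.000e+00  0.000e+00  0.000e+00  1.000e+00]]
```

{"method": "carry_out", "body": {
  "commands": [
    [[0,0,-20,0,0,0,0],[0,0,-55,0,0,0,0],[0,0,-90,0,0,0,0],[0,0,-125,0,0,0,0],[0,0,-150,0,0,0,0],[0,0,-150,0,0,0,0],[0,0,-150,0,0,0,0],[0,0,-150,0,0,0,0]]
  ]
}}

```text
t: 9.73
eef_pos: [0.5065, 0.3244, 0.4064]
eef_rot: [-0.0, 0.985, 0.17, -0.0]
force: [-0.4, 0.7, -1.3]
finger_gap: 0.147
grasp_force: 59.2
```

```bash
python3 - <<'E'
from h import *
s=arm.get_state(); print(s["grasp_force"],s["force"]); T=tool(); print(T.round(4))
t=np.array([.5975,-.1427])
print("tool xy to hole",(T[:2,:2].T@(t-T[:2,3])*1000).round(1))
for c in ["scene","wrist"]:
    p,d,i,M=cap(c,f"pics/{c}5.png")
    for o in outline_of(c,"stylus")[:2]:
        P=cloud(d,i,M,o["pixels"])
        if len(P): print(c,round(o["score"],2),o["bbox"],len(P),P.min(0).round(3),P.max(0).round(3))
E
python3 -c "
import cv2;p=cv2.imread('pics/scene5.png');cv2.imwrite('pics/s5.png',cv2.resize(p[200:400,380:580],None,fx=3,fy=3))"
```

```text
59.213635325431824 [-0.41037961  0.69183953 -1.3054249 ]
[[ 9.424e-01  3.345e-01 -6.000e-04  5.065e-01]
 [ 3.345e-01 -9.424e-01 -1.000e-04  3.244e-01]
 [-6.000e-04 -1.000e-04 -1.000e+00  4.064e-01]
 [ 0.000e+00  0.000e+00  0.000e+00  1.000e+00]]
tool xy to hole [-70.5 470.6]
scene 0.75 [296.4, 259.8, 318.5, 280.5] 282 [ 0.625 -0.04   0.072] [0.68  0.02  0.115]
scene 0.68 [480.5, 259.6, 495.8, 294.7] 256 [0.32  0.237 0.002] [0.514 0.33  0.28 ]
wrist 0.62 [291.6, 252.4, 341.7, 402.0] 5167 [ 0.298  0.231 -0.002] [0.513 0.331 0.278]
```

View pics/s5.png

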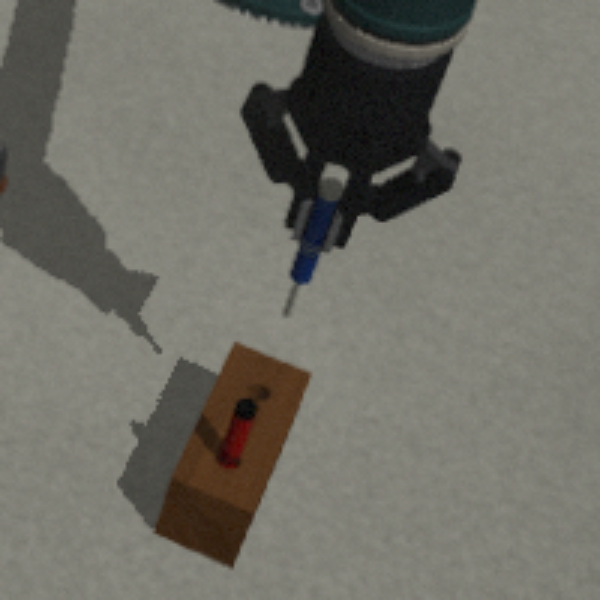

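The stylus is held and clear of the stand, and the screwdriver is still in place. Next I fit the stylus axis in the tool frame.

```bash
python3 - <<'E'
from h import *
T=tool()
for c in ["scene","wrist"]:
    p,d,i,M=cap(c); o=[o for o in outline_of(c,"stylus") if o["bbox"][0]>320 or c=="wrist"][0]
    m=cv2.dilate(o["pixels"].astype(np.uint8),np.ones((5,5)))>0
    v,u=np.nonzero(m); P=(cloud(d,i,M,m)-T[:3,3])@T[:3,:3]*1000
    vv,uu=np.nonzero(m&(d>0)); k=(np.hypot(P[:,0],P[:,1])<25)&(P[:,2]<275)
    view=(M[:3,3]-T[:3,3])@T[:3,:3]*1000
    P=P[k]; print(c,"cam in tool",view.round(),"zmax",P[:,2].max().round(1))
    for a in range(120,270,12):
        q=P[(P[:,2]>=a)&(P[:,2]<a+12)]
        if len(q)>3: print(a,len(q),np.median(q,0).round(1),q[:,:2].min(0).round(1),q[:,:2].max(0).round(1))
    cv2.imwrite(f"pics/{c}6.png",p[:,:,::-1])
p=cv2.imread("pics/wrist6.png"); cv2.imwrite("pics/w6.png",cv2.resize(p[230:430,220:420],None,fx=3,fy=3))
E
```

```text
scene cam in tool [ 750.  -32. -604.] zmax 237.0
120 62 [  0.8   1.1 128.5] [ -9.7 -10.1] [13.7 11. ]
132 60 [  4.    0.9 137.1] [-10.3  -9.1] [11.6 10.6]
144 57 [  4.8   0.6 148.7] [ 0.7 -9.9] [14. 11.]
156 50 [  4.3   1.1 162.6] [ 1.2 -9.5] [12.4 11. ]
168 36 [  3.5   1.7 171.7] [-0.4 -7.4] [11.2 10.4]
180 36 [  2.6   1.1 187. ] [-1.4 -6. ] [6.5 8.1]
192 32 [  3.2   1.5 198.4] [-2.3 -5.6] [5.4 8.1]
204 24 [  2.8   0.3 209.7] [-4.9 -5.5] [7.8 7.3]
216 5 [ -3.    0.8 225.7] [-3.4 -0.5] [0.5 3.2]
228 11 [ -1.7   1.9 232.9] [-6.2 -0.6] [0.6 3.7]Traceback (most recent call last):
  File "<stdin>", line 9, in <module>
    return umr_maximum(a, axis, None, out, keepdims, initial, where)
ValueError: zero-size array to reduction operation maximum which has no identity
```

```bash
python3 - <<'E'
import cv2
p=cv2.imread("pics/wrist5.png"); cv2.imwrite("pics/w6.png",cv2.resize(p[230:430,220:420],None,fx=3,fy=3))
E
```

```text
(no output)
```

View pics/w6.png

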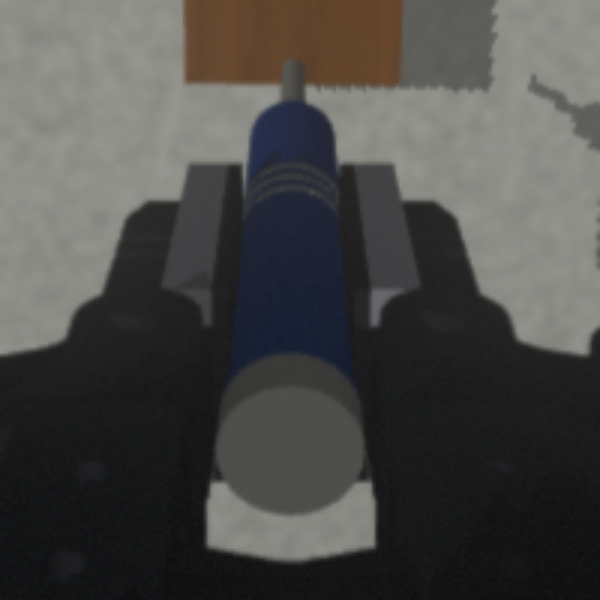

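The shaft end is at about pixel (317,251) and the cap centre at about (317,380). The tool is close to straight in the grip. I'll cast those rays onto the known lengths.

```bash
python3 - <<'E'
from h import *
i=eyes.camera_info("wrist"); M=np.array(i["T_tool_cam"])
for z in (250,255.6): print(z,(onplane(i,M,[[317,250.5]],z/1000)*1000).round(1),(onplane(i,M,[[316.7,380]],(z-127)/1000)*1000).round(1))
E
```

```text
250 [[  0.3   0.9 250. ]] [[  2.3   0.8 123. ]]
255.6 [[ -1.4   0.9 255.6]] [[ -1.6   0.8 128.6]]
```

{"method": "carry_out", "body": {
  "commands": [
    [[-10,40,0,0,0,0,0],[-16,76,0,0,0,0,0],[-22,112,0,0,0,0,0],[-28,150,0,0,0,0,0],[-34,190,0,0,0,0,0],[-40,230,0,0,0,0,0],[-46,270,0,0,0,0,0],[-52,310,0,0,0,0,0],[-58,350,0,0,0,0,0],[-63,390,0,0,0,0,0],[-67,430,0,0,0,0,0],[-69,460,0,0,0,0,0],[-69,470,0,0,0,0,0],[-69,470,0,0,0,0,0],[-69,470,0,0,0,0,0],[-69,470,0,0,0,0,0],[-69,470,0,0,0,0,0]]
  ]
}}

```text
t: 11.55
eef_pos: [0.5988, -0.1397, 0.4066]
eef_rot: [-0.0, 0.985, 0.171, -0.0]
force: [0.6, -0.4, -0.7]
finger_gap: 0.146
grasp_force: 59.2
```

```bash
python3 - <<'E'
from h import *
s=arm.get_state(); print(s["grasp_force"],s["force"]); T=tool(); print(T.round(4))
tip=T@np.array([-.0012,.0009,.2556,1]); print("tip",tip[:3].round(4))
p,d,i,M=cap("wrist","pics/w7.png"); cv2.imwrite("pics/w7c.png",cv2.resize(p[130:330,220:420],None,fx=3,fy=3)[:,:,::-1])
f=240/np.tan(np.radians(i["fovy"])/2)
def proj(P):
    K=np.array([[f,0,i["cx"]],[0,f,i["cy"]],[0,0,1]]);W=np.linalg.inv(M)
    return cv2.projectPoints(np.array([P],float),cv2.Rodrigues(W[:3,:3])[0],W[:3,3],K,np.array([i["k1"],0,0,0,0.]))[0].ravel().round(1)
print("expect hole px",proj([.5975,-.1427,.112]),"tip px",proj(tip[:3]))
E
```

```text
59.238508343696594 [ 0.59245716 -0.4193027  -0.69184396]
[[ 9.419e-01  3.360e-01 -8.000e-04  5.988e-01]
 [ 3.360e-01 -9.419e-01  8.000e-04 -1.397e-01]
 [-4.000e-04 -1.000e-03 -1.000e+00  4.066e-01]
 [ 0.000e+00  0.000e+00  0.000e+00  1.000e+00]]
tip [ 0.5978 -0.1408  0.151 ]
expect hole px [319.5 235.1] tip px [317.  250.2]
```

View pics/w7c.png

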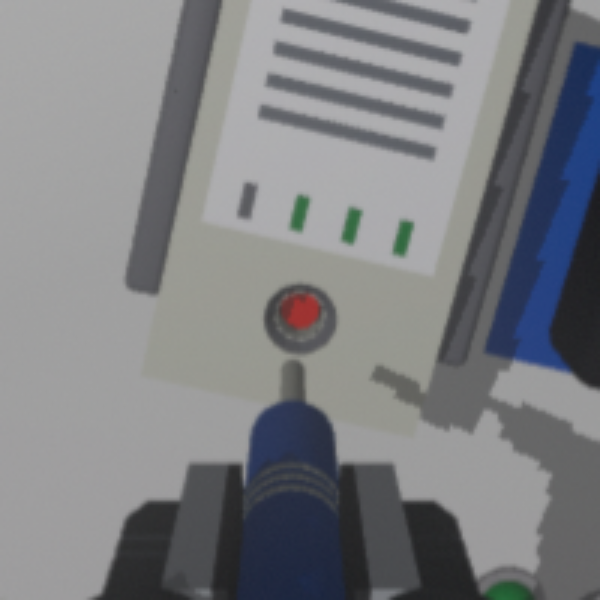

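The hole is at about pixel (320,236), just ahead of the tip at (317,251), which agrees with the prediction to about 0.5 mm. I'll descend part-way into the cone.

{"method": "carry_out", "body": {
  "commands": [
    [[-1.2,2,10,0,0,0,0],[-1.2,2,20,0,0,0,0],[-1.2,2,28,0,0,0,0],[-1.2,2,33,0,0,0,0],[-1.2,2,37,0,0,0,0],[-1.2,2,37,0,0,0,0],[-1.2,2,37,0,0,0,0],[-1.2,2,37,0,0,0,0]]
  ]
}}

```text
t: 12.27
eef_pos: [0.599, -0.1439, 0.3699]
eef_rot: [0.0, 0.986, 0.17, 0.0]
force: [0.2, -1.0, 0.1]
finger_gap: 0.152
grasp_force: 59.2
```

```bash
python3 - <<'E'
from h import *
s=arm.get_state(); print(s["grasp_force"],s["force"]); T=tool(); 
tip=T@np.array([-.0012,.0009,.2556,1]); print("tip",tip[:3].round(4),T[2,:3].round(4))
p,d,i,M=cap("wrist","pics/w8.png"); cv2.imwrite("pics/w8c.png",cv2.resize(p[200:320,260:380],None,fx=5,fy=5)[:,:,::-1])
E
```

```text
59.238837361335754 [ 0.2112378  -0.98861295  0.13377135]
tip [ 0.5983 -0.1451  0.1143] [ 4.e-04  2.e-04 -1.e+00]
```

View pics/w8c.png

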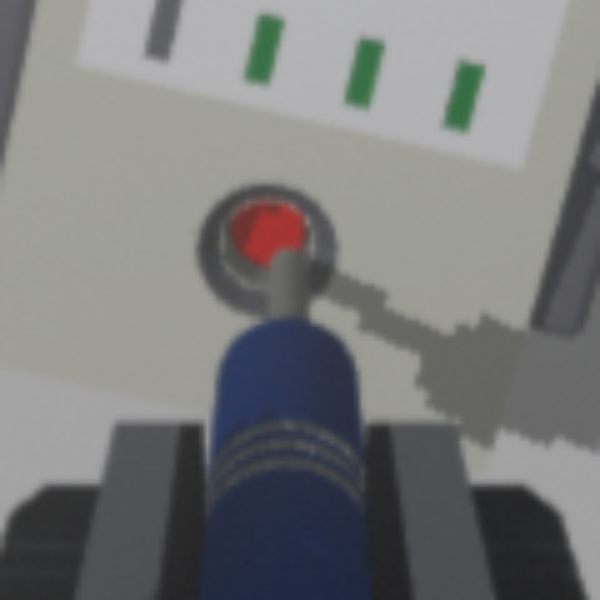

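The tip is about 2.4 mm right of the hole centre at crop pixel (267,252), and the pose readings say the same. I'll correct by -2.2 mm in tool y and enter.

{"method": "carry_out", "body": {
  "commands": [
    [[0,-2.2,0,0,0,0,0],[0,-2.2,0,0,0,0,0],[0,-2.2,2,0,0,0,0],[0,-2.2,4,0,0,0,0],[0,-2.2,6,0,0,0,0],[0,-2.2,8,0,0,0,0],[0,-2.2,8,0,0,0,0],[0,-2.2,8,0,0,0,0]]
  ]
}}

```text
t: 12.98
eef_pos: [0.598, -0.1417, 0.3614]
eef_rot: [-0.0, 0.985, 0.17, -0.0]
force: [-0.6, 0.1, -1.1]
finger_gap: 0.147
grasp_force: 59.2
```

```bash
python3 - <<'E'
from h import *
s=arm.get_state(); print(s["grasp_force"],s["force"],s["ft_torque"]); T=tool(); 
tip=T@np.array([-.0012,.0009,.2556,1]); print("tip",tip[:3].round(4),T[2,:3].round(4),"to hole",(T[:2,:2].T@(np.array([.5975,-.143])-tip[:2])*1000).round(1))
E
```

```text
59.23849940299988 [-0.57231654  0.12000561 -1.14972984] [-0.00543106  0.02956136  0.00017789]
tip [ 0.597  -0.1428  0.1058] [-4.e-04 -4.e-04 -1.e+00] to hole [0.4 0.3]
```

{"method": "carry_out", "body": {
  "commands": [
    [[0,0,1.5,0,0,0,0],[0,0,3,0,0,0,0],[0,0,4.5,0,0,0,0],[0,0,6,0,0,0,0],[0,0,7,0,0,0,0],[0,0,7,0,0,0,0],[0,0,7,0,0,0,0],[0,0,7,0,0,0,0],[0,0,7,0,0,0,0]]
  ]
}}

```text
t: 13.73
eef_pos: [0.5981, -0.1417, 0.355]
eef_rot: [0.0, 0.985, 0.17, 0.0]
force: [0.3, -0.7, 2.9]
finger_gap: 0.146
grasp_force: 59.6
```

```bash
python3 - <<'E'
from h import *
s=arm.get_state(); print(s["grasp_force"],s["force"],s["ft_torque"]); T=tool(); 
tip=T@np.array([-.0012,.0009,.2556,1]); print("tip",tip[:3].round(4),T[2,:3].round(4),"to hole",(T[:2,:2].T@(np.array([.5975,-.143])-tip[:2])*1000).round(1))
E
```

```text
59.580751061439514 [ 0.34010446 -0.73528248  2.8703134 ] [ 0.06350573 -0.03948936 -0.0282032 ]
tip [ 0.5974 -0.143   0.0994] [ 4.e-04  2.e-04 -1.e+00] to hole [0.1 0. ]
```

{"method": "carry_out", "body": {
  "commands": [
    [[0,0,1,0,0,0,0],[0,0,2,0,0,0,0],[0,0,2,0,0,0,0],[0,0,2,0,0,0,0],[0,0,2,0,0,0,0],[0,0,2,0,0,0,0]]
  ]
}}

```text
t: 14.23
eef_pos: [0.5983, -0.1417, 0.3536]
eef_rot: [0.0, 0.985, 0.17, 0.001]
force: [0.1, 0.3, 8.6]
finger_gap: 0.148
grasp_force: 60.5
```

```bash
python3 - <<'E'
from h import *
s=arm.get_state(); print(s["force"]); T=tool(); 
tip=T@np.array([-.0012,.0009,.2556,1]); print("tip",tip[:3].round(4))
E
```

```text
[0.14493175 0.26153117 8.56434581]
tip [ 0.5977 -0.1431  0.098 ]
```

Force is about 9 N, above the 4 N needed at the stop. The tip is 14 mm deep, so the button is on its bottom stop. I'm handing in.

```bash
python3 -c "
from station import arm
print(arm.finish_job()); s=arm.get_state(); print(s['t'],s['force'])"
```

```text
the job is handed in; nothing more can be done
None
the job is handed in; nothing more can be done
```

The job is handed in: the start switch was turned to its stop and sprang back, and the gripped stylus was holding the reset button at its bottom stop with about 9 N at 14 s; no verdict was returned.

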